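Stack a biscuit sandwich on the plate warmer and hold its lever in the third notch

TASK

Finish the biscuit sandwich on the warmer's white plate: lay the dark chocolate slab flat on the biscuit that is already there, then the other biscuit from the wooden board on top, all layers neatly centred on the plate to within about a centimetre. Then press the warmer's red spring-return lever down past its first two notches into the third, at the bottom, and hold it there: the program finishes while the gripper is still pressing the lever down (it springs back up if let go). Leave the lever alone until the sandwich is built, and do not shift or upset the pastry ring, jar, bowl, mug or spatula.

Things in the scene. Friction and masses are not known exactly. Their poses are not given: they have to be found in the camera images.
- warmer: Plate warmer: metal machine fixed on the table, 220 mm deep (its x) by 330 mm wide (its y), turned up to 0.25 rad. Low deck, 50 mm high, with a round plate; on its +y part a steel tower (165 x 100 mm, top 143 mm above the table) with a lever on its front (-x). Origin: on the table under the deck, 75 mm to the +y side of the plate's centre; x away from the robot, z up.
- plate_centre (a point): Centre of the upper face of the flat white plate, 160 mm across, no rim, 58 mm above the table, fixed on the warmer's deck. The tower's near wall is 145 mm to its +y side. Axes: the warmer's.
- lever_top (a point): Centre of the upper face of the red lever paddle, 42 (x) x 44 (y) x 14 mm, in front of the warmer's tower: in warmer axes x -105, y +120 mm, 135 mm above the table when up. Its far edge is 29 mm clear of the tower's front face; above it is free. Moves straight down with the lever. Axes: the warmer's.
- lever (a joint): Lever travel down from its rest at the top, m: 0 up, stop at 0.046. Notches at 0.0135 (yellow marks), 0.0275 (orange) and 0.042 (third, red). Spring return: the push rises from about 6 N at the top to 10 N at the third notch, plus 4 to 5 N at the hump before each notch; from 0.040 to the stop it is smooth again. Notches only click: let go, it springs back to 0.
- base_biscuit: Pale round biscuit already lying on the plate, 56 mm in diameter, 14 mm thick, loose, about 35 g. Origin: centre of its underside, z up.
- slab: Dark brown chocolate slab, a rigid round disc 56 mm in diameter, 14 mm thick, about 45 g, loose, flat on the wooden board. Origin: centre of its underside, z up.
- top_biscuit: Pale round biscuit, 56 mm in diameter, 14 mm thick, about 35 g, loose, flat on the wooden board. Origin: centre of its underside, z up. It goes on top.
- board: Fixed wooden board, 280 mm (its x) by 170 mm (its y), 15 mm thick. Slab, top biscuit and pastry ring lie in a row along its x, 85 mm apart, in any order. Origin: centre of its underside.
- pastry_ring: Steel pastry ring, 64 mm across, 30 mm high, loose on the board; stays there. Origin: centre of its underside.
- sugar_jar: Amber jar with white cap, 70 mm across, 110 mm high, loose on the table at the right, beyond the board; leave alone. Origin: centre of its underside.
- steel_bowl: Steel bowl, 170 mm across, 75 mm high, loose at the left; leave alone. Origin: centre of its underside.
- mug: Blue mug, 80 mm across, 90 mm high, loose at the left; leave alone. Origin: centre of its underside.
- spatula: Spatula, 280 mm long, 65 mm wide, 20 mm high, lying loose on the table to the right of the board, roughly along x; leave alone. Origin: about its middle, on its underside.
Mind the look-alikes: they are no part of the job. There is more than one size of the slab; the one meant has the size given above. Leave any green look-alike of the base_biscuit alone.

How it is judged:
By the outcome, as a careful person would: the job done as asked, in the order asked, and still so for the second after the job is handed in, while the arm keeps its last pose, push and grip.
It also fails if it takes over 58 s, if anything falls off the work surface, if the arm or the gripper's body presses on something with over 40 N, if the wrist force passes 120 N, or if a joint passes its speed limit or range.

ROBOT

A 7-joint arm with a two-finger parallel gripper is mounted at the origin on the work surface. World frame = base frame: x ahead of the robot, y to its left, z up, the work surface at z = 0. Lengths are in m, angles in rad, forces in N, time in s.
With the tool pointing down it reaches from about 0.425 to 1.025 m from the base axis. Payload 9.4 kg.
Tool frame: the origin (TCP) lies on the mounting face of the last link; the fingertips stand 173 mm ahead of it and the grasp point (between the pads) lies 155 mm ahead of it; z points along the fingers, y is the line along which they close (so a half turn about z gives the same grasp; the last joint's range is limited). The gripper opens to 85 mm and grips with 20 to 120 N. Pads are 22 mm wide; open, the fingers measure 114 mm over their backs; the gripper's body (76 mm by 85 mm) begins 54 mm behind the grasp point. The pads swing forward as they close: fully open they stand 13 mm farther back than shut.
Start: joints at [-1.359, 0.599, -0.003, 1.599, 0.002, 0.943, -0.08], TCP at [0.206, 0.695, 0.405] pointing down, gripper open.
Joint ranges: [-2.57, 2.57], [-0.35, 1.97], [-1.29, 1.29], [0.11, 2.56], [-1.05, 4.19], [0.11, 1.86], [-2.63, 2.63]. Speed limits (rad/s): [2.22, 2.22, 3.01, 3.01, 3.14, 3.14, 3.14].

INTERFACE

Orientations are given as a 3x3 rotation matrix whose columns are the frame's x, y, z axes.
In Python, from plant import r, camera gives the robot as it stands.
- The arm moves only by the tool play_rows, never from a script. Its argument "targets" is a list of rows, each a list of 5 numbers: the finger opening in m, from 0 to 0.0854, then the shift along the tool's x, y, z in m, then the turn about the tool's z in rad. In form: [[grip, x, y, z, spin], ...]. A call has 1 to 12 rows; each row shifts and turns the commanded pose from where the row before left it, along the tool's axes as they then stand; what a row does not reach is not made up. A row lasts 1/12 s, in which the tool goes at most 41.7 mm and 7.16 degrees, less where a joint would pass 70% of its speed; a pose out of reach is approached as far as the arm can. A call is refused whole if a number of a shift passes 0.0417 or a number of a turn 0.125, either way. A call with a gripper value outside its range is refused whole. The fingers move at their own pace and stop on an object; "grip_force" is the grip in N (left out, the last holds). Time passes only in rows, so rows that do not move let the fingers close. It gives the time, the measured TCP pose, the force, the opening and the grip force at its end, in the units of the state.
- r.get_state(): the state, without advancing time (a new reading comes with each control period).
- camera(name): name is "side" or "top" or "wrist"; returns a dict with "color" (420x560x3 uint8, red, green, blue), "mtx" (3x3 intrinsics, pixels), "rvec" (rotation vector, rad) and "tvec" (3), from world to camera coordinates, as OpenCV has them; the wrist camera has in their place "tool_from_camera" (4x4, takes a point from camera to tool coordinates, whose origin is the TCP and whose axes are the flange's). Camera axes: x right, y down, z forward; pixel columns grow to the right and rows downward; lengths in m; the calibration is good to about 2 mm. The wrist camera is an equidistant fisheye: a pixel r from the principal point sees the ray r / f radians off the axis. A picture is of the moment at which its call begins: read the wrist's pose just before it. There is no depth.
- r.close_job(): hands the job in; it is judged then, once.
The state is a dict: "t": time; "joints": joint angles; "qd": joint speeds; "joint_efforts": joint torques, N m; "tool_pos": TCP position; "eef_rot": TCP orientation; "contact_force": force on the tool from outside, world axes, zero at the start; "ft_torque": the same for the moment, N m; "grip_width": finger opening in m; "gripper_force": force on a finger pad.
Only numpy, scipy, OpenCV 4.12 (cv2) and the standard library are available. Lean on these libraries where they do the work, as an engineer would, in place of code of your own. Each camera call takes 0.05 s, during which the arm holds its last target. There are 200 camera calls.

## Working session

There is one attempt and no reset: what is moved stays moved. The work goes in short steps, Python scripts to look and compute and a tool call to move; the robot and the scene stay as the last step left them, time stands still between calls to the robot, and variables do not carry over. Pictures are saved under pics/ and viewed, at most 10 in all, crops included, and the job is handed in when it is done.

Besides the shell and the picture viewer there is one more tool, called after "Request:" as name(argument=value, ...) on one line, values as JSON. play_rows: Moves the arm, as the interface text tells. Its arguments: {"type":"object","properties":{"targets":{"type":"array","items":{"type":"array","items":{"type":"number"}}},"grip_force":{"type":"number"}},"required":["targets"]}

```bash
mkdir -p pics; python3 - <<'E'
from plant import r,camera
import cv2,numpy as np
s=r.get_state();print(s['t'],s['tool_pos'],s['eef_rot'],s['grip_width'],s['contact_force'])
for n in ['top','side']:
    c=camera(n);cv2.imwrite(f'pics/{n}0.png',c['color'][...,::-1])
    R=cv2.Rodrigues(np.array(c['rvec']))[0];print(n,c['mtx'],-R.T@np.array(c['tvec']).ravel(),R)
c=camera('wrist');print(c['mtx'],c['tool_from_camera'])
E
```

```text
0.0 [0.20642904 0.69478507 0.40383766] [[-9.58590457e-01  2.84788063e-01 -3.09084989e-04]
 [ 2.84788206e-01  9.58589359e-01 -1.45561335e-03]
 [-1.18255725e-04 -1.48336083e-03 -9.99998893e-01]] 0.0855015879625583 [ 0.56901842 -0.65526907  0.35516362]
top [[451.40888174   0.         276.66525119]
 [  0.         451.40888174 211.10582293]
 [  0.           0.           1.        ]] [ 0.31134063 -0.05301151  1.84122223] [[ 6.16817132e-05 -9.99964894e-01 -8.37890576e-03]
 [-9.90674607e-01  1.08051405e-03 -1.36244834e-01]
 [ 1.36249104e-01  8.30917299e-03 -9.90639763e-01]]
side [[451.77761045   0.         275.39464152]
 [  0.         451.77761045 207.71793793]
 [  0.           0.           1.        ]] [ 0.28207243 -0.99039263  1.17151002] [[ 0.96481422 -0.26221857 -0.01936338]
 [-0.20413045 -0.70059278 -0.68374009]
 [ 0.1657235   0.66363482 -0.72946868]]
[[325.1922621    0.         279.7495557 ]
 [  0.         325.1922621  209.86386593]
 [  0.           0.           1.        ]] [[ 1.47733183e-03 -9.60519477e-01 -2.78208829e-01  7.01690716e-02]
 [ 9.99998840e-01  1.31612176e-03  7.66221300e-04 -1.07709297e-03]
 [-3.69813788e-04 -2.78209639e-01  9.60520307e-01  3.23820392e-02]
 [ 0.00000000e+00  0.00000000e+00  0.00000000e+00  1.00000000e+00]]
```

View pics/top0.png

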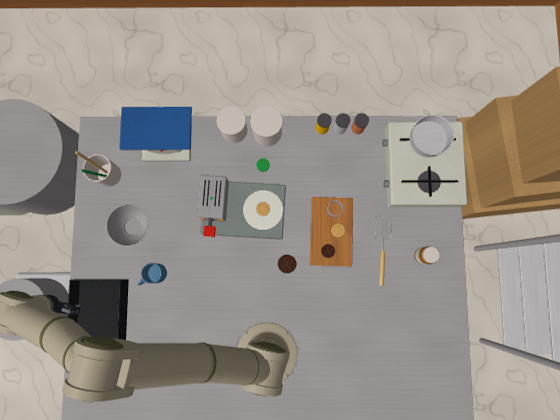

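View pics/side0.png

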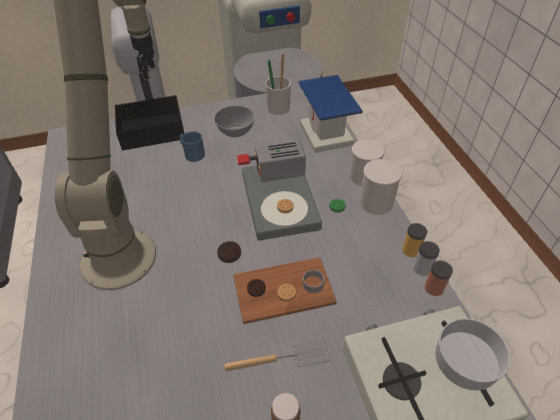

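The top view shows the plate and base biscuit at (263,209), slab at (328,251), top biscuit at (338,230), ring at (335,207) and lever at (209,231). The brown disc at (287,264) is larger and is the decoy. Next I'll measure these positions.

```bash
cat > h.py <<'E'
import cv2,numpy as np
def ray(c,u,v,z):
    K=c['mtx'];R=cv2.Rodrigues(np.array(c['rvec']))[0];o=-R.T@np.array(c['tvec']).ravel()
    d=R.T@np.linalg.inv(K)@np.array([u,v,1.]);return o+d*(z-o[2])/d[2]
def blob(m,u,v,rad):
    """component(s) of mask within window -> centroid, area, bbox"""
    w=np.zeros(m.shape,np.uint8);cv2.circle(w,(u,v),rad,1,-1)
    n,l,s,ce=cv2.connectedComponentsWithStats((m*w).astype(np.uint8))
    if n<2:return None
    i=1+np.argmax(s[1:,4]);return ce[i],s[i]
E
python3 - <<'E'
from plant import r,camera
from h import *
P={'top':dict(base=(263,209,14),slab=(328,251,11),biscuit=(338,230,11),decoy=(287,264,14),lever=(209,231,12),plate=(263,209,28)),
   'side':dict(base=(286,206,14),slab=(257,288,14),biscuit=(287,292,14),decoy=(229,252,16),lever=(243,159,12),plate=(285,209,30))}
Z=dict(base=.072,slab=.029,biscuit=.029,decoy=.014,lever=.135,plate=.058)
for n in P:
    c=camera(n);hsv=cv2.cvtColor(c['color'],cv2.COLOR_RGB2HSV).astype(int);H,S,V=hsv[...,0],hsv[...,1],hsv[...,2]
    for k,(u,v,rad) in P[n].items():
        m={'base':(S>70),'slab':(V<100),'decoy':(V<100),'biscuit':(V>190),'lever':((H<6)|(H>174))&(S>150),'plate':(V>200)|(S>70)&(V>150)}[k]
        b=blob(m,u,v,rad)
        if b is None: print(n,k,None,hsv[v,u]);continue
        ce,s=b;print(n,k,ce.round(1),s,ray(c,*ce,Z[k]).round(4))
    if n=='top':
        # board orientation
        m=((H>5)&(H<16)&(S>100)&(V>80)).astype(np.uint8);w=np.zeros_like(m);w[190:272,305:358]=1
        m=cv2.morphologyEx(m*w,cv2.MORPH_CLOSE,np.ones((3,3)));cs,_=cv2.findContours(m,0,2);q=max(cs,key=cv2.contourArea);print('board',cv2.minAreaRect(q),[ray(c,*p,.015)[:2].round(3) for p in cv2.boxPoints(cv2.minAreaRect(q))])
    x=c['color'][180:280,190:365] if n=='top' else c['color'][130:330,210:350]
    cv2.imwrite(f'pics/{n}c.png',cv2.resize(x,None,fx=4 if n=='top' else 3,fy=4 if n=='top' else 3,interpolation=2)[...,::-1])
E
```

```text
top base [262.5 208.4] [256 202  14  14 150] [0.5654 0.0178 0.072 ]
top slab [327.7 250.5] [321 244  14  14 142] [ 0.4013 -0.2419  0.029 ]
top biscuit [334.8 232.8] [331 229  11   7  25] [ 0.4723 -0.2716  0.029 ]
top decoy [286.7 263.5] [278 255  19  18 266] [ 0.3499 -0.0781  0.014 ]
top lever [209.  230.8] [203 226  12  11 115] [0.4709 0.2184 0.135 ]
top plate [262.4 210.3] [ 243  191   39   38 1042] [0.5599 0.019  0.058 ]
board ((331.1135559082031, 231.34423828125), (41.548614501953125, 68.46743774414062), 1.3971812725067139) [array([ 0.344, -0.17 ]), array([ 0.622, -0.179]), array([ 0.618, -0.349]), array([ 0.34 , -0.336])]
side base [284.7 205.5] [277 199  17  14 190] [0.5646 0.0109 0.072 ]
side slab [256.  287.5] [247 279  19  18 273] [ 0.4006 -0.2491  0.029 ]
side biscuit None [ 14 132 172]
side decoy [228.7 251.8] [217 241  24  22 417] [ 0.3494 -0.0831  0.014 ]
side lever [242.9 159. ] [237 155  13  10  95] [0.4697 0.2105 0.135 ]
side plate [284.8 204.2] [277 199  17  12 141] [0.5701 0.0296 0.058 ]
```

View pics/topc.png

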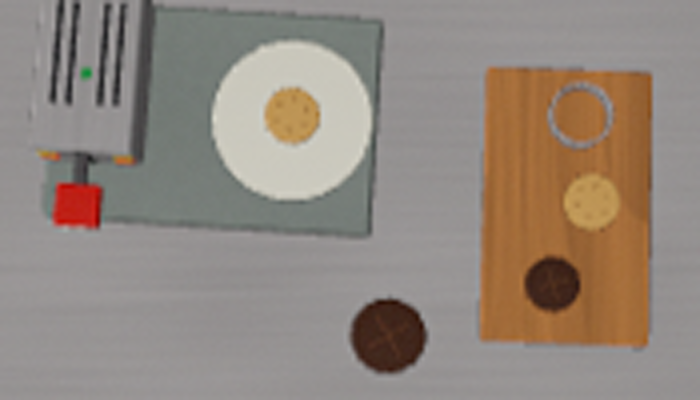

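The crop confirms the order on the board: ring, biscuit, small slab. The large brown disc is on the table. The warmer's yaw is about -0.056, and the lever position this predicts matches the measured one. I'll start moving.

Request:
play_rows(targets=[[0.066,-0.02,-0.03,0,-0.0963],[0.066,-0.02,-0.03,0,-0.0963],[0.066,-0.02,-0.03,0,-0.0963],[0.066,-0.028,-0.03,0,0],[0.066,-0.028,-0.03,0,0],[0.066,-0.028,-0.03,0,0],[0.066,-0.028,-0.03,0,0],[0.066,-0.028,-0.03,0,0],[0.066,-0.028,-0.03,0,0],[0.066,-0.025,-0.03,0,0],[0.066,-0.02,-0.03,0,0],[0.066,-0.015,-0.035,0,0]], grip_force=40)

```text
t: 1.25
tool_pos: [0.4777, 0.3193, 0.4047]
eef_rot: [[-1.0, 0.0, 0.001], [0.0, 1.0, 0.001], [-0.001, 0.001, -1.0]]
contact_force: [0.1, 1.2, 0.0]
grip_width: 0.0661
gripper_force: 0.0
```

Request:
play_rows(targets=[[0.066,0,-0.04,0,0],[0.066,0,-0.041,0,0],[0.066,0,-0.041,0,0],[0.066,0,-0.041,0,0],[0.066,0,-0.041,0,0],[0.066,0,-0.041,0,0],[0.066,0,-0.041,0,0],[0.066,0,-0.041,0,0],[0.066,0,-0.04,0,0],[0.066,0,-0.03,0,0],[0.066,0,0,0,0],[0.066,0,0,0,0]])

```text
t: 2.25
tool_pos: [0.4759, -0.0782, 0.4048]
eef_rot: [[-1.0, 0.004, 0.0], [0.004, 1.0, -0.0], [-0.0, -0.0, -1.0]]
contact_force: [1.0, 1.1, 0.4]
grip_width: 0.0662
gripper_force: 0.0
```

```bash
cat >> h.py <<'E'
def wpt(s,c,u,v,z):
    K=c['mtx'];T=np.array(c['tool_from_camera']);d=np.array([u-K[0,2],v-K[1,2]]);rr=np.hypot(*d);t=rr/K[0,0]
    dc=np.r_[d/max(rr,1e-9)*np.sin(t),np.cos(t)];R=np.array(s['eef_rot']);o=np.array(s['tool_pos'])+R@T[:3,3];w=R@T[:3,:3]@dc
    return o+w*(z-o[2])/w[2]
def wpix(s,c,p):
    K=c['mtx'];T=np.array(c['tool_from_camera']);R=np.array(s['eef_rot'])
    q=T[:3,:3].T@(R.T@(np.array(p)-s['tool_pos'])-T[:3,3]);t=np.arctan2(np.hypot(q[0],q[1]),q[2]);a=np.arctan2(q[1],q[0])
    return np.array([K[0,2]+K[0,0]*t*np.cos(a),K[1,2]+K[0,0]*t*np.sin(a)])
E
python3 - <<'E'
from plant import r,camera
from h import *
s=r.get_state();c=camera('wrist');im=c['color'][...,::-1].copy();print(s['tool_pos'])
np.savez('w1.npz',im=im,mtx=c['mtx'],T=c['tool_from_camera'],pos=s['tool_pos'],rot=s['eef_rot'])
A=np.linspace(0,2*np.pi,60)
for x,y,z,R in [(.4013,-.2419,.029,.028),(.484,-.283,.029,.028),(.5654,.0178,.072,.028),(.561,.0185,.058,.08)]:
    cv2.polylines(im,[np.array([wpix(s,c,(x+R*np.cos(a),y+R*np.sin(a),z)) for a in A]).astype(int)],True,(255,255,0),1)
cv2.imwrite('pics/w1.png',im)
E
```

```text
[ 0.47589662 -0.07820048  0.40477345]
```

View pics/w1.png

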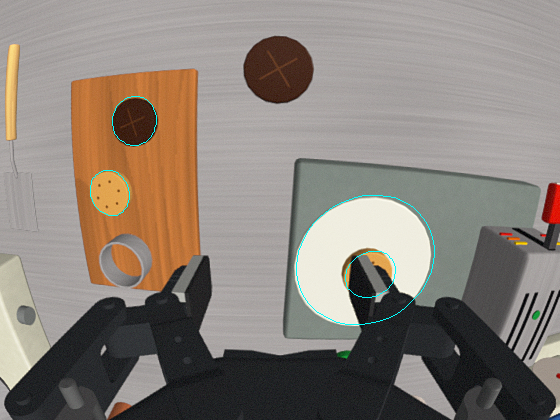

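The overlay matches closely: slab at (135,121), biscuit at (110,193), plate at (365,260). I'll refine with fitted ellipses from this frame.

```bash
python3 - <<'E'
from h import *
d=np.load('w1.npz');c=dict(mtx=d['mtx'],tool_from_camera=d['T']);s=dict(tool_pos=d['pos'],eef_rot=d['rot']);im=d['im']
hsv=cv2.cvtColor(im,cv2.COLOR_BGR2HSV).astype(int);H,S,V=hsv[...,0],hsv[...,1],hsv[...,2]
from scipy.optimize import least_squares
def fit(m,u,v,rad,z):
    w=np.zeros(m.shape,np.uint8);cv2.circle(w,(u,v),rad,1,-1);m=cv2.morphologyEx((m*w).astype(np.uint8),cv2.MORPH_CLOSE,np.ones((5,5)))
    q=max(cv2.findContours(m,0,1)[0],key=cv2.contourArea)[:,0]
    P=np.array([wpt(s,c,*p,z)[:2] for p in q])
    f=least_squares(lambda x:np.hypot(*(P-x[:2]).T)-x[2],[*P.mean(0),.03],loss='soft_l1',f_scale=.001);print(f.x.round(4),len(q))
fit(V<90,135,121,32,.029)
print(hsv[193,110],hsv[180,150],hsv[250,357],hsv[220,360])
fit((H>15)&(V>120)&(S>60),110,193,30,.029)
fit((V>200),365,260,80,.058)
E
```

```text
[ 0.4023 -0.2422  0.0276] 131
[ 17 163 225] [ 13 178 193] [ 19  49 192] [ 26  16 239]
[ 0.4833 -0.2819  0.0286] 121
[0.5615 0.0144 0.0773] 483
```

Request:
play_rows(targets=[[0.066,0.0123,-0.0273,0.01,0],[0.066,0.0123,-0.0273,0.01,0],[0.066,0.0123,-0.0273,0.01,0],[0.066,0.0123,-0.0273,0.01,0],[0.066,0.0123,-0.0273,0.02,0],[0.066,0.0123,-0.0273,0.02,0],[0.066,0,0,0.035,0],[0.066,0,0,0.035,0],[0.066,0,0,0.03,0],[0.066,0,0,0.02,0],[0.066,0,0,0,0],[0.066,0,0,0,0]])

```text
t: 3.3
tool_pos: [0.4029, -0.239, 0.2041]
eef_rot: [[-1.0, -0.002, -0.002], [-0.002, 1.0, 0.002], [0.002, 0.002, -1.0]]
contact_force: [-0.0, 0.3, 0.8]
grip_width: 0.0665
gripper_force: 0.0
```

```bash
python3 - <<'E'
from plant import r,camera
from h import *
s=r.get_state();c=camera('wrist');print(s['tool_pos'],s['contact_force'])
a=c['color'][...,::-1];b=camera('side')['color'][230:330,200:340,::-1]
cv2.imwrite('pics/g1.png',np.vstack([a[60:]*1,cv2.resize(b,(308,220))[:, :].repeat(1,0) if 0 else np.pad(cv2.resize(b,(308,220),interpolation=2),((0,0),(0,252),(0,0)))]))
E
```

```text
[ 0.40289294 -0.23899839  0.20409922] [-0.02413871  0.32269197  0.75889218]
```

View pics/g1.png

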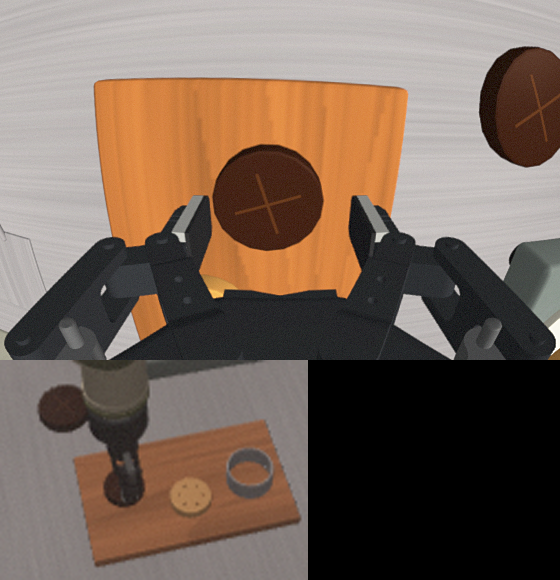

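The slab sits between the pads at (267,197), about 3 mm towards -y, so I'll correct for that while descending.

Request:
play_rows(targets=[[0.066,0.0005,-0.003,0.006,0],[0.066,0,0,0.006,0],[0.066,0,0,0.004,0],[0.066,0,0,0,0],[0.066,0,0,0,0]])

```text
t: 3.82
tool_pos: [0.4018, -0.2433, 0.1887]
eef_rot: [[-1.0, 0.0, -0.0], [0.0, 1.0, 0.0], [0.0, 0.0, -1.0]]
contact_force: [-0.8, -0.3, 0.2]
grip_width: 0.0663
gripper_force: 0.0
```

```bash
python3 - <<'E'
from plant import r,camera
from h import *
s=r.get_state();c=camera('wrist');print(s['tool_pos'],s['contact_force'])
z=s['tool_pos'][2]
# expected pixel of tips for different tip lengths at opening .066
for L in (.16,.165,.168,.173):
    print(L,[wpix(s,c,np.array(s['tool_pos'])+np.array(s['eef_rot'])@[0,sg*.033,L]).round() for sg in(-1,1)])
cv2.imwrite('pics/g2.png',cv2.resize(c['color'][150:330,150:410,::-1],None,fx=3,fy=3,interpolation=2))
E
```

```text
[ 0.40178678 -0.24333577  0.18865377] [-0.81738757 -0.32442076  0.23754678]
0.16 [array([209., 281.]), array([355., 281.])]
0.165 [array([211., 276.]), array([353., 276.])]
0.168 [array([212., 273.]), array([351., 273.])]
0.173 [array([214., 268.]), array([349., 268.])]
```

View pics/g2.png

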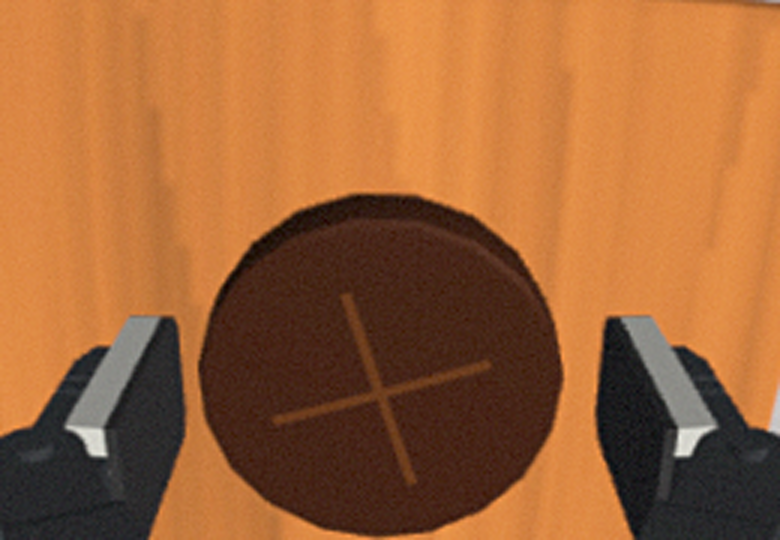

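The slab is centred between the pads, with its cross at crop pixel (380,392) and the pads at 180 and 598. The tips are roughly 6 mm above the board. I'll go down a little and close.

Request:
play_rows(targets=[[0.066,0,0,0.0025,0],[0.066,0,0,0,0],[0.045,0,0,0,0],[0.045,0,0,0,0],[0.045,0,0,0,0],[0.045,0,0,0,0],[0.045,0,0,0,0],[0.045,0,0,0,0]], grip_force=40)

```text
t: 4.53
tool_pos: [0.4018, -0.2433, 0.1866]
eef_rot: [[-1.0, -0.0, 0.0], [-0.0, 1.0, -0.0], [-0.0, -0.0, -1.0]]
contact_force: [-0.8, 0.4, 6.3]
grip_width: 0.0541
gripper_force: 40.9
```

Gripped at 54 mm. Now lifting and carrying it to the plate.

Request:
play_rows(targets=[[0.045,0,0,-0.015,0],[0.045,0,0,-0.03,0],[0.045,-0.005,0.01,-0.035,0],[0.045,-0.0157,0.025,-0.03,0],[0.045,-0.018,0.028,0,0],[0.045,-0.02,0.032,0,0],[0.045,-0.02,0.032,0,0],[0.045,-0.02,0.032,0,0],[0.045,-0.02,0.032,0,0],[0.045,-0.02,0.032,0,0],[0.045,-0.015,0.024,0,0],[0.045,-0.008,0.014,0,0]])

```text
t: 5.53
tool_pos: [0.5649, 0.0215, 0.2959]
eef_rot: [[-1.0, -0.004, 0.001], [-0.004, 1.0, 0.001], [-0.001, 0.001, -1.0]]
contact_force: [0.4, 0.6, -1.1]
grip_width: 0.0542
gripper_force: 42.5
```

Request:
play_rows(targets=[[0.045,0,0,0,0],[0.045,0,0,0,0]])

```text
t: 5.7
tool_pos: [0.5632, 0.0183, 0.2956]
eef_rot: [[-1.0, -0.002, -0.001], [-0.002, 1.0, -0.0], [0.001, -0.0, -1.0]]
contact_force: [-1.4, -0.5, 0.4]
grip_width: 0.0542
gripper_force: 42.5
```

```bash
python3 - <<'E'
from plant import r,camera
from h import *
s=r.get_state();c=camera('wrist');im=c['color'][...,::-1].copy();print(s['tool_pos'],s['grip_width'],s['contact_force'])
A=np.linspace(0,2*np.pi,60)
p=np.array(s['tool_pos'])
for x,y,z,R in [(p[0],p[1],p[2]-.1576,.028),(.566,.0178,.072,.028),(.562,.0178,.058,.08)]:
    cv2.polylines(im,[np.array([wpix(s,c,(x+R*np.cos(a),y+R*np.sin(a),z)) for a in A]).astype(int)],True,(255,255,0),1)
cv2.imwrite('pics/p1.png',im)
E
```

```text
[0.56322267 0.01828979 0.29564408] 0.05419640930948618 [-1.44469844 -0.46799438  0.43005588]
```

View pics/p1.png

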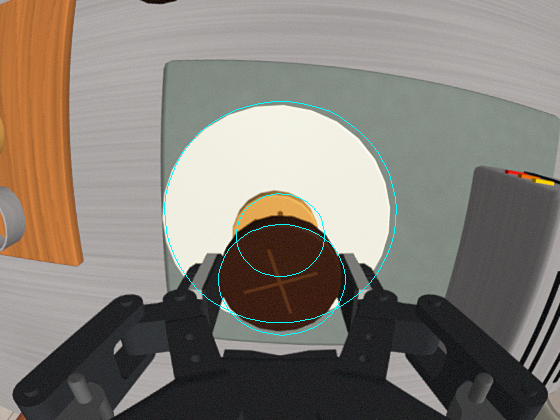

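The slab hangs level, with its cross at (281,282). The base biscuit arc spans columns 232–324 and the plate 163–390. I'll fit these properly.

```bash
python3 - <<'E'
from plant import r,camera
from h import *
from scipy.optimize import least_squares
s=r.get_state();c=camera('wrist');p=np.array(s['tool_pos']);im=c['color'][...,::-1]
hsv=cv2.cvtColor(im,cv2.COLOR_BGR2HSV).astype(int);H,S,V=hsv[...,0],hsv[...,1],hsv[...,2]
print('slab centre from cross', (wpt(s,c,281,282,p[2]-.1576)-p).round(4))
s2=dict(tool_pos=[.4018,-.2433,.1887],eef_rot=np.diag([-1,1,-1.]));print('before grasp',wpt(s2,c,276.7,280.7,.029).round(4))
def ray1(q,z): return wpt(s,c,*q,z)[:2]
# plate: left-right edges on rows 110..230, top arc
E=[];m=(V>215)&(S<40)
for v in range(115,240,3):
    u=np.where(m[v,150:410])[0]+150;E+= [(u[0]-.5,v),(u[-1]+.5,v)]
for u in range(230,330,5):
    v=np.where(m[80:180,u])[0]+80;E.append((u,v[0]-.5))
P=np.array([ray1(q,.058) for q in E]);f=least_squares(lambda x:np.hypot(*(P-x[:2]).T)-x[2],[.56,.018,.08],loss='soft_l1',f_scale=.001);print('plate',f.x.round(4))
f=least_squares(lambda x:np.hypot(*(P-x[:2]).T)-.08,[.56,.018],loss='soft_l1',f_scale=.001);print('plate R=80',f.x.round(4))
# base: wall bottom edge outline (upper arc) at z=.058 (bottom rim visible on near side)
b=(S>90)&(V>110);E=[]
for u in range(242,318,3):
    v=np.where(b[180:225,u])[0]+180
    if len(v):E.append((u,v[0]-.5))
P=np.array([ray1(q,.058) for q in E]);f=least_squares(lambda x:np.hypot(*(P-x[:2]).T)-.028,[.56,.018],loss='soft_l1',f_scale=.001);print('base',f.x.round(4),np.abs(f.fun).max())
E
```

```text
slab centre from cross [-0.0016 -0.0005 -0.1576]
before grasp [ 0.4008 -0.2456  0.029 ]
plate [0.5629 0.0146 0.0784]
plate R=80 [0.565  0.0147]
base [0.5674 0.0146] 0.00042945493622841
```

Request:
play_rows(targets=[[0.045,-0.0028,-0.0026,0,0],[0.045,0,0,0.015,0],[0.045,0,0,0.02,0],[0.045,0,0,0.012,0],[0.045,0,0,0.0,0],[0.045,0,0,0.0015,0],[0.045,0,0,0.0,0],[0.045,0,0,0,0]])

```text
t: 6.47
tool_pos: [0.5664, 0.0144, 0.2482]
eef_rot: [[-1.0, 0.001, 0.001], [0.001, 1.0, -0.0], [-0.001, 0.0, -1.0]]
contact_force: [0.3, -0.6, -0.5]
grip_width: 0.0544
gripper_force: 42.5
```

Request:
play_rows(targets=[[0.045,0,0.001,0.002,0],[0.045,0,0,0.0015,0],[0.045,0,0,0.0,0],[0.045,0,0,0,0]])

```text
t: 6.8
tool_pos: [0.5661, 0.016, 0.244]
eef_rot: [[-1.0, -0.0, 0.0], [-0.0, 1.0, -0.0], [-0.0, -0.0, -1.0]]
contact_force: [-0.5, -0.3, -0.5]
grip_width: 0.0541
gripper_force: 42.5
```

Request:
play_rows(targets=[[0.045,0,0,0.001,0],[0.045,0,0,0,0],[0.045,0,0,0,0]])

```text
t: 7.05
tool_pos: [0.5662, 0.0159, 0.2436]
eef_rot: [[-1.0, -0.0, 0.001], [-0.0, 1.0, 0.0], [-0.001, 0.0, -1.0]]
contact_force: [-2.4, -0.5, 9.9]
grip_width: 0.0542
gripper_force: 43.6
```

Request:
play_rows(targets=[[0.07,0,0,0,0],[0.07,0,0,0,0],[0.07,0,0,0,0],[0.07,0,0,0,0],[0.07,0,0,-0.01,0],[0.07,0,0,-0.03,0],[0.07,0,0,-0.035,0],[0.07,0,0,-0.035,0],[0.07,0.007,-0.02,-0.03,0],[0.07,0.007,-0.02,0,0],[0.07,0,0,0,0],[0.07,0,0,0,0]])

```text
t: 8.05
tool_pos: [0.5516, -0.0252, 0.3841]
eef_rot: [[-1.0, 0.002, 0.001], [0.002, 1.0, -0.0], [-0.001, -0.0, -1.0]]
contact_force: [0.4, 0.3, -0.4]
grip_width: 0.0701
gripper_force: 0.0
```

```bash
python3 - <<'E'
from plant import r,camera
from h import *
from scipy.optimize import least_squares
s=r.get_state();c=camera('wrist');p=np.array(s['tool_pos']);im=c['color'][...,::-1].copy();print(p,s['grip_width'])
A=np.linspace(0,2*np.pi,60)
for x,y,z,R in [(.4833,-.2819,.029,.028),(.5645,.015,.086,.028),(.564,.015,.058,.08)]:
    cv2.polylines(im,[np.array([wpix(s,c,(x+R*np.cos(a),y+R*np.sin(a),z)) for a in A]).astype(int)],True,(255,255,0),1)
cv2.imwrite('pics/p2.png',im)
E
```

```text
[ 0.55163061 -0.02519476  0.38405043] 0.07009588149812267
```

View pics/p2.png

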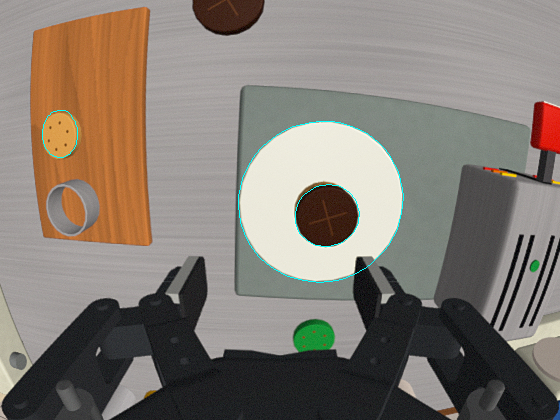

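The stack matches the predicted circles, with the slab centre at (327,215) and the biscuit still at (60,134). Next is the top biscuit.

Request:
play_rows(targets=[[0.068,0.0076,-0.0286,0,0],[0.068,0.0076,-0.0286,0,0],[0.068,0.0076,-0.0286,0,0],[0.068,0.0076,-0.0286,0,0],[0.068,0.0076,-0.0286,0.01,0],[0.068,0.0076,-0.0286,0.01,0],[0.068,0.0076,-0.0286,0.02,0],[0.068,0.0076,-0.0286,0.02,0],[0.068,0.0075,-0.0285,0.03,0],[0.068,0,0,0.03,0],[0.068,0,0,0.03,0],[0.068,0,0,0.02,0]])

```text
t: 9.1
tool_pos: [0.4837, -0.2807, 0.21]
eef_rot: [[-1.0, 0.0, -0.003], [0.0, 1.0, 0.002], [0.003, 0.002, -1.0]]
contact_force: [-0.0, 0.6, -0.6]
grip_width: 0.0679
gripper_force: 0.0
```

Request:
play_rows(targets=[[0.068,0,0,0.01,0],[0.068,0,0,0,0],[0.068,0,0,0,0]])

```text
t: 9.35
tool_pos: [0.4844, -0.2807, 0.2029]
eef_rot: [[-1.0, -0.001, -0.001], [-0.001, 1.0, 0.001], [0.001, 0.001, -1.0]]
contact_force: [-0.8, -0.9, -0.2]
grip_width: 0.0679
gripper_force: 0.0
```

```bash
python3 - <<'E'
from plant import r,camera
from h import *
from scipy.optimize import least_squares
s=r.get_state();c=camera('wrist');p=np.array(s['tool_pos']);im=c['color'][...,::-1].copy();print(p,s['grip_width'],s['contact_force'])
hsv=cv2.cvtColor(im,cv2.COLOR_BGR2HSV).astype(int);H,S,V=hsv[...,0],hsv[...,1],hsv[...,2]
m=((H>14.5)&(V>140)&(S>60)).astype(np.uint8);m[:,:212]=0;m[:,350:]=0
m=cv2.morphologyEx(m,cv2.MORPH_CLOSE,np.ones((5,5)));q=max(cv2.findContours(m,0,1)[0],key=cv2.contourArea)
x,y,w,h=cv2.boundingRect(q);print(x,y,w,h)
print('y edges at mid',wpt(s,c,x,y+h/2,.029),wpt(s,c,x+w,y+h/2,.029))
print('near/far',wpt(s,c,x+w/2,y,.015),wpt(s,c,x+w/2,y+h,.029))
cv2.imwrite('pics/g3.png',im)
E
```

```text
[ 0.48435307 -0.28068436  0.20292562] 0.06785445723399075 [-0.82954315 -0.88931865 -0.15533215]
214 206 112 108
y edges at mid [ 0.48010467 -0.31345069  0.029     ] [ 0.4798088  -0.25925912  0.029     ]
near/far [ 0.45676744 -0.28642955  0.015     ] [ 0.51100627 -0.28653251  0.029     ]
```

View pics/g3.png

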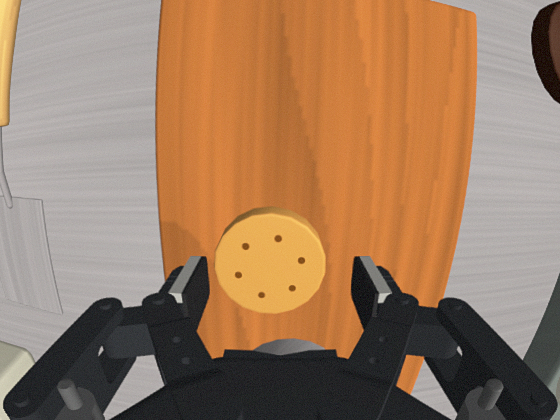

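The biscuit is at (270,261) between the pads (208 and 352), about 5 mm towards -y. I'll correct, descend and grip.

Request:
play_rows(targets=[[0.068,0,-0.005,0.0,0],[0.068,0,0,0.006,0],[0.068,0,0,0.006,0],[0.068,0,0,0.004,0],[0.068,0,0,0,0],[0.045,0,0,0,0],[0.045,0,0,0,0],[0.045,0,0,0,0],[0.045,0,0,0,0],[0.045,0,0,0,0],[0.045,0,0,0,0]], grip_force=40)

```text
t: 10.32
tool_pos: [0.4839, -0.2861, 0.1874]
eef_rot: [[-1.0, -0.0, -0.0], [-0.0, 1.0, 0.0], [0.0, 0.0, -1.0]]
contact_force: [-2.1, 0.2, 4.0]
grip_width: 0.0544
gripper_force: 42.3
```

Request:
play_rows(targets=[[0.045,0,0,-0.015,0],[0.045,0,0,-0.03,0],[0.045,0,0,-0.035,0],[0.045,-0.0041,0.015,-0.035,0],[0.045,-0.009,0.0328,-0.01,0],[0.045,-0.009,0.034,0,0],[0.045,-0.01,0.038,0,0],[0.045,-0.01,0.038,0,0],[0.045,-0.01,0.038,0,0],[0.045,-0.01,0.038,0,0],[0.045,-0.01,0.036,0,0],[0.045,-0.006,0.022,0,0]])

```text
t: 11.32
tool_pos: [0.5628, 0.0102, 0.3121]
eef_rot: [[-1.0, -0.004, 0.001], [-0.004, 1.0, 0.002], [-0.001, 0.002, -1.0]]
contact_force: [0.5, 0.2, -0.7]
grip_width: 0.0544
gripper_force: 42.3
```

Request:
play_rows(targets=[[0.045,-0.003,0.01,0,0],[0.045,0,0,0,0],[0.045,0,0,0,0],[0.045,0,0,0,0]])

```text
t: 11.65
tool_pos: [0.5646, 0.0137, 0.3121]
eef_rot: [[-1.0, 0.002, -0.001], [0.002, 1.0, -0.001], [0.001, -0.001, -1.0]]
contact_force: [-0.4, -0.6, 0.0]
grip_width: 0.0544
gripper_force: 42.3
```

```bash
python3 - <<'E'
from plant import r,camera
from h import *
s=r.get_state();c=camera('wrist');p=np.array(s['tool_pos']);im=c['color'][...,::-1].copy();print(p,s['grip_width'])
hsv=cv2.cvtColor(im,cv2.COLOR_BGR2HSV).astype(int);H,S,V=hsv[...,0],hsv[...,1],hsv[...,2]
m=((H>14)&(H<28)&(V>100)&(S>90)).astype(np.uint8);n,l,st,ce=cv2.connectedComponentsWithStats(m[180:340,200:360]);i=1+np.argmax(st[1:,4]);x,y,w,h=st[i,:4]+np.array([200,180,0,0]);print(x,y,w,h)
zt=p[2]-.1584
print('rel',(wpt(s,c,x+w/2,y,zt-.014)-p)[:2]+[.028,0],(wpt(s,c,x+w/2,y+h,zt)-p)[:2]-[.028,0])
E
```

```text
[0.56457848 0.01370046 0.31208723] 0.054355020380618645
220 216 121 116
rel [ 0.00087436 -0.00080481] [-0.00126344 -0.00080372]
```

Request:
play_rows(targets=[[0.045,0,0.002,0.01,0],[0.045,0,0,0.02,0],[0.045,0,0,0.015,0],[0.045,0,0,0.006,0],[0.045,0,0,0.0,0],[0.045,0,0,0.001,0],[0.045,0,0,0,0],[0.045,0,0,0,0]])

```text
t: 12.37
tool_pos: [0.5652, 0.0174, 0.2608]
eef_rot: [[-1.0, 0.0, 0.001], [0.0, 1.0, 0.0], [-0.001, 0.0, -1.0]]
contact_force: [-1.0, 0.2, -0.1]
grip_width: 0.0546
gripper_force: 42.4
```

Request:
play_rows(targets=[[0.045,0,-0.001,0.002,0],[0.045,0,0,0.0005,0],[0.045,0,0,0,0],[0.045,0,0,0,0]])

```text
t: 12.7
tool_pos: [0.5652, 0.0165, 0.2583]
eef_rot: [[-1.0, -0.0, 0.001], [-0.0, 1.0, -0.0], [-0.001, -0.0, -1.0]]
contact_force: [-1.8, -0.5, 7.0]
grip_width: 0.0545
gripper_force: 43.0
```

Request:
play_rows(targets=[[0.07,0,0,0,0],[0.07,0,0,0,0],[0.07,0,0,0,0],[0.07,0,0,0,0],[0.07,0,0,-0.01,0],[0.07,0,0,-0.03,0],[0.07,0,0,-0.035,0],[0.07,0,0,-0.03,0],[0.07,0.01,0.03,-0.02,0],[0.0,0.01,0.03,0,0],[0.0,0,0,0,0],[0.0,0,0,0,0]])

```text
t: 13.7
tool_pos: [0.5444, 0.0784, 0.3837]
eef_rot: [[-1.0, -0.004, 0.001], [-0.004, 1.0, 0.001], [-0.001, 0.001, -1.0]]
contact_force: [-0.3, -0.2, 0.4]
grip_width: 0.0341
gripper_force: 0.0
```

```bash
python3 - <<'E'
from plant import r,camera
from h import *
s=r.get_state();c=camera('wrist');p=np.array(s['tool_pos']);im=c['color'][...,::-1].copy();print(p,s['grip_width'])
A=np.linspace(0,2*np.pi,60)
hsv=cv2.cvtColor(im,cv2.COLOR_BGR2HSV).astype(int);H,S,V=hsv[...,0],hsv[...,1],hsv[...,2]
m=(((H<6)|(H>174))&(S>150)&(V>150)).astype(np.uint8);m[:, :400]*=1
n,l,st,ce=cv2.connectedComponentsWithStats(m);i=1+np.argmax(st[1:,4]);print('lever',st[i],wpt(s,c,*ce[i],.135),V[l==i].min(),V[l==i].max())
for x,y,z,R in [(.5645,.0155,.100,.028),(.5645,.0155,.086,.028),(.564,.015,.058,.08)]:
    cv2.polylines(im,[np.array([wpix(s,c,(x+R*np.cos(a),y+R*np.sin(a),z)) for a in A]).astype(int)],True,(255,255,0),1)
ya=-.056;Rz=np.array([[np.cos(ya),-np.sin(ya)],[np.sin(ya),np.cos(ya)]])
ctr=np.array([.564,.015])+Rz@[-.105,.195];print('lever pred',ctr)
cv2.polylines(im,[np.array([wpix(s,c,[*(ctr+Rz@[a*.021,b*.022]),.135]) for a,b in((1,1),(1,-1),(-1,-1),(-1,1))]).astype(int)],True,(0,255,255),1)
cv2.imwrite('pics/p3.png',im)
E
```

```text
[0.54439147 0.07837147 0.38367813] 0.03414241632633009
lever [ 440   94   49   61 2326] [0.47110403 0.21246211 0.135     ] 151 244
lever pred [0.47007889 0.21557125]
```

View pics/p3.png

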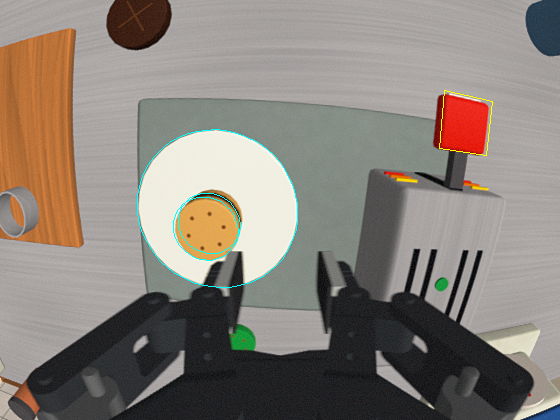

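The sandwich is well centred, with the top biscuit at (207,227) matching its circle. The lever paddle at (464,124) is at about (0.470, 0.214). I'll move above it with the fingers shut.

Request:
play_rows(targets=[[0.0,0.012,0.02,0,0],[0.0,0.015,0.025,0,0],[0.0,0.015,0.028,0,0],[0.0,0.015,0.028,0,0],[0.0,0.012,0.022,0,0],[0.0,0.0084,0.0126,0,0],[0.0,0,0,0.02,0],[0.0,0,0,0.02,0],[0.0,0,0,0.01,0],[0.0,0,0,0,0],[0.0,0,0,0,0]], grip_force=40)

```text
t: 14.67
tool_pos: [0.4681, 0.2113, 0.3324]
eef_rot: [[-1.0, 0.002, -0.001], [0.002, 1.0, -0.001], [0.001, -0.001, -1.0]]
contact_force: [0.9, -0.5, -0.1]
grip_width: -0.0002
gripper_force: 0.0
```

```bash
python3 - <<'E'
from plant import r,camera
from h import *
s=r.get_state();c=camera('wrist');im=c['color'][...,::-1].copy();print(s['tool_pos'],s['grip_width'])
hsv=cv2.cvtColor(im,cv2.COLOR_BGR2HSV).astype(int);H,S,V=hsv[...,0],hsv[...,1],hsv[...,2]
m=(((H<6)|(H>174))&(S>150)&(V>100)).astype(np.uint8)
n,l,st,ce=cv2.connectedComponentsWithStats(m);i=1+np.argmax(st[1:,4]);x,y,w,h=st[i,:4];print('lever',st[i])
for q in((x,y+h/2),(x+w,y+h/2),(x+w/2,y),(x+w/2,y+h)):print(q,wpt(s,c,*q,.135).round(4))
print('tip px',wpix(s,c,np.array(s['tool_pos'])+np.array(s['eef_rot'])@[0,0,.173]))
E
```

```text
[0.46806298 0.21132404 0.33237817] -0.00019109995127153723
lever [ 252  212   80   74 3478]
(np.int32(252), np.float64(249.0)) [0.4676 0.1948 0.135 ]
(np.int32(332), np.float64(249.0)) [0.4677 0.2391 0.135 ]
(np.float64(292.0), np.int32(212)) [0.4463 0.2166 0.135 ]
(np.float64(292.0), np.int32(286)) [0.491  0.2172 0.135 ]
tip px [281.78662852 269.25772042]
```

The paddle centre is (0.469, 0.217). I'll shift 5 mm in y and press in steps.

Request:
play_rows(targets=[[0.0,0,0.005,0.01,0],[0.0,0,0,0.01,0],[0.0,0,0,0.006,0],[0.0,0,0,0.004,0],[0.0,0,0,0.004,0],[0.0,0,0,0,0],[0.0,0,0,0,0]])

```text
t: 15.3
tool_pos: [0.4677, 0.2176, 0.2984]
eef_rot: [[-1.0, -0.0, 0.0], [-0.0, 1.0, 0.0], [-0.0, 0.0, -1.0]]
contact_force: [0.6, 2.0, 1.2]
grip_width: -0.0001
gripper_force: 1.0
```

Request:
play_rows(targets=[[0.0,0,0,0.003,0],[0.0,0,0,0.002,0],[0.0,0,0,0,0],[0.0,0,0,0,0]])

```text
t: 15.63
tool_pos: [0.4677, 0.2175, 0.2939]
eef_rot: [[-1.0, -0.0, 0.001], [-0.0, 1.0, 0.001], [-0.001, 0.001, -1.0]]
contact_force: [-0.9, 1.5, 7.6]
grip_width: 0.0
gripper_force: 3.7
```

```bash
python3 - <<'E'
from plant import r,camera
from h import *
s=r.get_state();print(s['tool_pos'],s['contact_force'],s['ft_torque'])
for n in('top','side'):
    c=camera(n);hsv=cv2.cvtColor(c['color'],cv2.COLOR_RGB2HSV).astype(int);H,S,V=hsv[...,0],hsv[...,1],hsv[...,2]
    u,v,R=dict(top=(209,231,14),side=(243,162,20))[n];b=blob(((H<6)|(H>174))&(S>150),u,v,R);print(n,b)
E
```

```text
[0.4677275  0.2175323  0.29387117] [-0.86260783  1.49975752  7.56915893] [0.38042778 0.13479657 0.01780614]
top (array([212.8, 235.1]), array([211, 234,   4,   3,  10], dtype=int32))
side (array([243.80882353, 163.14705882]), array([238, 158,  12,  10,  68], dtype=int32))
```

Request:
play_rows(targets=[[0.0,0,0,0.003,0],[0.0,0,0,0.003,0],[0.0,0,0,0.003,0],[0.0,0,0,0.003,0],[0.0,0,0,0,0],[0.0,0,0,0,0]])

```text
t: 16.23
tool_pos: [0.4677, 0.2175, 0.2819]
eef_rot: [[-1.0, -0.0, 0.001], [-0.0, 1.0, 0.001], [-0.001, 0.001, -1.0]]
contact_force: [-1.6, 1.1, 9.6]
grip_width: 0.0
gripper_force: 4.3
```

Request:
play_rows(targets=[[0.0,0,0,0.003,0],[0.0,0,0,0.003,0],[0.0,0,0,0.003,0],[0.0,0,0,0.003,0],[0.0,0,0,0,0],[0.0,0,0,0,0]])

```text
t: 16.73
tool_pos: [0.4677, 0.2175, 0.2698]
eef_rot: [[-1.0, -0.0, 0.001], [-0.0, 1.0, 0.001], [-0.001, 0.001, -1.0]]
contact_force: [0.3, 2.2, 6.3]
grip_width: -0.0003
gripper_force: 3.0
```

Request:
play_rows(targets=[[0.0,0,0,0.002,0],[0.0,0,0,0.001,0],[0.0,0,0,0,0],[0.0,0,0,0,0]])

```text
t: 17.07
tool_pos: [0.4677, 0.2175, 0.2671]
eef_rot: [[-1.0, -0.0, 0.001], [-0.0, 1.0, 0.001], [-0.001, 0.001, -1.0]]
contact_force: [-2.0, 2.2, 9.8]
grip_width: -0.0001
gripper_force: 5.1
```

Request:
play_rows(targets=[[0.0,0,0,0.001,0],[0.0,0,0,0.001,0],[0.0,0,0,0,0],[0.0,0,0,0,0]])

```text
t: 17.4
tool_pos: [0.4677, 0.2175, 0.2651]
eef_rot: [[-1.0, -0.0, 0.001], [-0.0, 1.0, 0.001], [-0.001, 0.001, -1.0]]
contact_force: [-0.4, 1.8, 10.4]
grip_width: -0.0005
gripper_force: 5.2
```

Request:
play_rows(targets=[[0.0,0,0,0.001,0],[0.0,0,0,0,0],[0.0,0,0,0,0]])

```text
t: 17.65
tool_pos: [0.4677, 0.2175, 0.2641]
eef_rot: [[-1.0, -0.0, 0.001], [-0.0, 1.0, 0.001], [-0.001, 0.001, -1.0]]
contact_force: [-0.7, 2.1, 10.3]
grip_width: -0.0002
gripper_force: 5.2
```

Request:
play_rows(targets=[[0.0,0,0,0.001,0],[0.0,0,0,0,0],[0.0,0,0,0,0]])

```text
t: 17.9
tool_pos: [0.4677, 0.2175, 0.2632]
eef_rot: [[-1.0, -0.0, 0.001], [-0.0, 1.0, 0.001], [-0.001, 0.001, -1.0]]
contact_force: [-0.9, 1.1, 11.4]
grip_width: 0.0002
gripper_force: 5.3
```

Two readings of the travel are possible, so I'll push until I feel the end stop.

Request:
play_rows(targets=[[0.0,0,0,0.001,0],[0.0,0,0,0,0],[0.0,0,0,0,0]])

```text
t: 18.15
tool_pos: [0.4677, 0.2175, 0.2624]
eef_rot: [[-1.0, -0.0, 0.001], [-0.0, 1.0, 0.001], [-0.001, 0.001, -1.0]]
contact_force: [-2.3, 0.9, 15.0]
grip_width: -0.0002
gripper_force: 7.5
```

Request:
play_rows(targets=[[0.0,0,0,0.001,0],[0.0,0,0,0,0],[0.0,0,0,0,0]])

```text
t: 18.4
tool_pos: [0.4676, 0.2174, 0.2623]
eef_rot: [[-1.0, -0.0, 0.001], [-0.0, 1.0, 0.002], [-0.001, 0.002, -1.0]]
contact_force: [-5.2, -0.0, 28.3]
grip_width: -0.0
gripper_force: 14.3
```

The stop is at TCP z 0.2623, which matches the predicted 0.262. I'll back off 2 mm, which stays inside the third notch.

Request:
play_rows(targets=[[0.0,0,0,-0.001,0],[0.0,0,0,-0.001,0],[0.0,0,0,0,0],[0.0,0,0,0,0]])

```text
t: 18.73
tool_pos: [0.4677, 0.2175, 0.2633]
eef_rot: [[-1.0, -0.0, 0.001], [-0.0, 1.0, 0.001], [-0.001, 0.001, -1.0]]
contact_force: [-1.3, 1.7, 11.1]
grip_width: -0.0001
gripper_force: 5.5
```

```bash
python3 -c "
from plant import r
print(r.get_state()['contact_force'],r.close_job())"
```

```text
the job is handed in; nothing more can be done
[-1.25031633  1.6700851  11.12837487] None
```

The sandwich is stacked and centred on the plate to within a few millimetres by wrist-camera measurement, and the job was handed in at about 19 s with the gripper still holding the lever down in its third notch, about 1 mm short of the stop.

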